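# Open the sprung ornament case and put the glass topper away

## Robot

A 6-joint arm with a two-finger parallel gripper is mounted at the origin on the work surface. World frame = base frame: x ahead of the robot, y to its left, z up, the work surface at z = 0. Lengths are in m, angles in rad, forces in N, time in s.
With the tool pointing down it reaches from about 0.3 to 0.95 m from the base axis. Payload 3.1 kg.
Tool frame: the origin (TCP) lies midway between the tips of the shut fingers; the grasp point (between the pads) lies 19 mm behind it; z points along the fingers, y is the line along which they close (so a half turn about z gives the same grasp; the last joint's range is limited). The gripper opens to 85 mm and grips with 20 to 120 N. Pads are 22 mm wide; open, the fingers measure 114 mm over their backs; the gripper's body (76 mm by 85 mm) begins 54 mm behind the grasp point. The pads swing forward as they close: fully open they stand 13 mm farther back than shut.
Start: joints at [-1.397, 0.308, 1.634, -0, 1.2, -0.07], TCP at [0.151, -0.607, 0.231] pointing down, gripper open.
Joint ranges: [-3.06, 3.06], [-0.79, 1.96], [0.05, 2.63], [-1.19, 4.34], [0.05, 2.64], [-2.94, 2.94]. Speed limits (rad/s): [2.79, 2.79, 3.14, 3.14, 3.14, 3.14].

## Interface

Orientations are given as a unit quaternion [x, y, z, w].
In Python, from rig import state, camera, hand_in, recognise, outline_of, mark_of gives the robot as it stands.
- The arm moves only by the tool arm_command, never from a script. Its argument "rows" is a list of rows, each a list of 3 entries, a list of its own where there are three numbers: the opening in per cent of the stroke, from 0 (shut) to 100 (fully open), then the shift along the world's x, y, z in mm, then the turn, a rotation vector about the world's x, y, z in rad. In form: [[gripper, [x, y, z], [rx, ry, rz]], ...]. A call has 1 to 12 rows; each row is the pose to reach, as a shift and turn from the pose commanded when the call began; what a row does not reach only later rows make up. A row lasts 1/8 s, in which the tool goes at most 62.5 mm and 10.7 degrees, less where a joint would pass 70% of its speed; a pose out of reach is approached as far as the arm can. A call with a gripper value outside its range is refused whole. The fingers move at their own pace and stop on an object; "grip_force" is the grip in N (left out, the last holds). Time passes only in rows, so rows that repeat a pose let the fingers close. It gives the time, the measured TCP pose, the force, the opening and the grip force at its end, in the units of the state.
- state(): the state, without advancing time (a new reading comes with each control period).
- camera(name): name is "side" or "top"; returns a dict with "image" (420x560x3 uint8, red, green, blue), "range_z" (420x560 float32, m along the optical axis (not along the pixel's ray), 0 where there is no reading), "fx", "fy", "cx", "cy" (pixels), "cam_to_world" (4x4, takes a point from camera to world coordinates). Camera axes: x right, y down, z forward; pixel columns grow to the right and rows downward; lengths in m; the calibration is good to about 2 mm. A picture is of the moment at which its call begins.
- hand_in(): hands the job in; it is judged then, once.
Trained networks look in a picture, given as the dict that the camera call returned (one of the last four; its "shot" number tells which), for a name from the list of things; names that differ only in an ending like _2 or _b are one class to them, and where a whole thing is asked for, a point or a joint stands for the part that bears it (a point fixed in the world has none). Each returns a list of dicts, best first, with "p" (0 to 1); they miss things now and then, are a little off and sometimes report something else, mostly with a low value. They report only what shows in the picture. A call takes as long as a camera call. They do not tell look-alikes from the thing itself.
- recognise(query, picture): "pixel" ([column, row] in pixels, amid what is visible of it).
- outline_of(query, picture): "mask" (420x560 bool, what is visible of it) and "pixel" ([column, row] in pixels, amid what is visible of it).
- mark_of(query, picture): "pixel" ([column, row] in pixels: a listed point, or the origin of a listed thing).
The state is a dict: "time": time; "q": joint angles; "dq": joint speeds; "joint_efforts": joint torques, N m; "ee_pos": TCP position; "eef_rot": TCP orientation; "wrist_force": force on the tool from outside, world axes, zero at the start; "ft_torque": the same for the moment, N m; "width": finger opening in m; "grip_force": force on a finger pad.
Only numpy, scipy, OpenCV 4.12 (cv2) and the standard library are available. Lean on these libraries where they do the work, as an engineer would, in place of code of your own. Each camera call takes 0.05 s, during which the arm holds its last target. There are 200 camera calls.

## Task

Push the lid of the wooden ornament case up past its balance point, gently and without flinging it, straining it or letting it slam shut, so that it stays fully open by itself. Then take the glass topper out of its drying stand and set it gently, upright and fully home, in the empty socket of the case, let go of it, and leave the lid open and the other topper and the things on the bench where they are.

Things in the scene. Friction and masses are not known exactly. Their poses are not given: they have to be found in the camera images.
- case: Plywood ornament case fixed to the bench: 200 (x) x 260 (y) x 100 mm high, 6 mm walls, origin under its centre, front (ledge) along its own -x, which looks to the robot's right, turned up to 0.35 rad. Closed lid's top at 157 mm. Inside, a cork block, top 46 mm above the bench, has two sockets 28 mm wide, 36 mm deep, 3 mm chamfer: y = -55 mm empty, y = +55 mm taken.
- hinge (a point): Middle of the lid's hinge axis, on the top edge of the case's far wall (100 mm beyond the case's centre, 100 mm high); the axis runs along the case's y. Case and lid bear at most 15 N from the robot. A steel toggle spring on the case's +y side and a damper pull the lid shut up to its balance point: pushing at the ledge takes 2 to 9 N, more when fast.
- lid (a joint): Lid angle, 0 closed, growing as it opens. Deep plywood lid 200 x 260 x 55 mm, 0.2 to 0.4 kg. Let go early it falls shut. Its balance point lies between 85 and 108 degrees; it and the hard stop 2 to 6 degrees beyond shift from start to start, not marked: feel the push die away. Beyond it the lid carries itself off the finger to the stop. Over 2.5 rad/s is flinging or slamming.
- ledge (a point): Middle of the lower front edge of the finger ledge on the lid: a wooden strip 90 mm wide (case y), 8 mm thick, standing 25 mm out from the lid's front, its underside 104 mm above the bench when closed, with nothing below it. It moves with the lid, 225 mm from the hinge axis; its underside is the face to push.
- topper: Silvered glass tree topper standing upright in the drying stand, origin at the centre of its foot. From below: straight neck 24 mm wide and 40 mm long (bevelled foot), ball 48 mm wide up to 88 mm, straight spire 16 mm wide from 88 to 130 mm (grip it there, from above), top at 134 mm. About 70 g. It bears at most 20 N against the case.
- stand: Fixed wooden drying stand 90 x 90 x 40 mm on the bench with one central hole, 28 mm wide and 36 mm deep, that holds the topper; origin under its centre.
- socket (a point): Centre of the mouth of the empty socket, at the top of the cork (46 mm above the bench). With the topper fully home its foot is 36 mm below this point.
- spare: The other topper, the same shape, standing in the case's other socket, 110 mm from the empty one; origin at its foot; leave it.
- jar: Bystander: loose glass jar 64 mm wide, 85 mm high; origin under its centre.
- mug: Bystander: loose white mug 80 mm wide, 92 mm high; origin under its centre.
- tin: Bystander: loose red tin 72 mm wide, 110 mm high; origin under its centre.
- brush: Bystander: loose paint brush, 170 mm long, lying on the bench; origin at its middle.
- pot_lid: Bystander: loose steel pot lid 60 mm wide, 12 mm thick; origin under its centre.
- tape: Bystander: loose cardboard ring 90 mm wide, 24 mm high; origin under its centre.
Things that resemble listed ones, but are neither listed nor needed, are in the scene too. What is shaped like the topper but blue is not meant.

How it is judged:
By the outcome, as a careful person would: the job done as asked, in the order asked, and still so for the second after the job is handed in, with the robot touching nothing.
It also fails if it takes over 72 s, if anything falls off the work surface, if the arm or the gripper's body presses on something with over 40 N, if the wrist force passes 120 N, or if a joint passes its speed limit or range.

## Working session

There is one attempt and no reset: what is moved stays moved. The work goes in short steps, Python scripts to look and compute and a tool call to move; the robot and the scene stay as the last step left them, time stands still between calls to the robot, and variables do not carry over. Pictures are saved under pics/ and viewed, at most 10 in all, crops included, and the job is handed in when it is done.

Besides the shell and the picture viewer there is one more tool, called after "Request:" in YAML: its name, and indented under it one key for each argument. arm_command: Moves the arm, as the interface text tells. Its arguments: {"type":"object","properties":{"rows":{"type":"array","items":{"type":"array"}},"grip_force":{"type":"number"}},"required":["rows"]}

```bash
mkdir -p pics
cat > h.py <<'E'
import numpy as np, cv2
from rig import *
def pt(c,px,z=None):
    u,v=px
    M=c["cam_to_world"]
    ray=np.array([(u-c["cx"])/c["fx"],(v-c["cy"])/c["fy"],1.])
    if z is None:
        r=c["range_z"][int(round(v)),int(round(u))]
        return (M[:3,:3]@(ray*r)+M[:3,3])
    d=M[:3,:3]@ray
    return M[:3,3]+d*(z-M[2,3])/d[2]
def cloud(c):
    h,w=c["range_z"].shape
    u,v=np.meshgrid(np.arange(w),np.arange(h))
    r=c["range_z"]
    P=np.stack([(u-c["cx"])/c["fx"]*r,(v-c["cy"])/c["fy"]*r,r],-1)
    W=P@c["cam_to_world"][:3,:3].T+c["cam_to_world"][:3,3]
    W[r==0]=np.nan
    return W
def save(c,n): cv2.imwrite(f"pics/{n}.png",cv2.cvtColor(c["image"],cv2.COLOR_RGB2BGR))
E
cat > a.py <<'E'
from h import *
np.set_printoptions(precision=3,suppress=True)
s=state();print(s["ee_pos"],s["eef_rot"],s["wrist_force"],s["width"])
for n in ("top","side"):
    c=camera(n);save(c,n+"0");print(n,c["cam_to_world"],c["fx"])
    for q in ["topper","stand","case","lid","ledge","hinge","jar","mug","tin","brush","pot_lid","tape"]:
        for m in mark_of(q,c)[:3]:
            print(q,round(m["p"],2),np.round(m["pixel"]),pt(c,m["pixel"]), "z0",pt(c,m["pixel"],{"ledge":.104,"hinge":.1}.get(q,0.0))[:2])
E
python3 a.py
```

```text
[ 0.151 -0.606  0.23 ] [ 0.993  0.122 -0.    -0.001] [-0.207  0.312  0.301] 0.08542109270226261
top [[-0.004 -0.99   0.143  0.352]
 [-1.     0.005  0.003  0.011]
 [-0.004 -0.143 -0.99   1.371]
 [ 0.     0.     0.     1.   ]] 438.54281819116846
topper 0.55 [392. 225.] [ 0.475 -0.319  0.08 ] z0 [ 0.482 -0.339]
topper 0.51 [413. 259.] [ 0.375 -0.378  0.075] z0 [ 0.377 -0.401]
stand 0.91 [391. 226.] [ 0.471 -0.314  0.082] z0 [ 0.479 -0.335]Traceback (most recent call last):
  File "a.py", line 7, in <module>
    for m in mark_of(q,c)[:3]:
             ~~~~~~~^^^^^
ValueError: it knows: brush, case, hinge, jar, ledge, mug, pot_lid, socket, spare, stand, tape, tin, topper
```

```bash
sed -i 's/"lid",//' a.py; python3 a.py
```

```text
[ 0.151 -0.606  0.231] [ 0.993  0.122 -0.    -0.001] [-0.165  0.285  0.228] 0.0853230363144681
top [[-0.004 -0.99   0.143  0.352]
 [-1.     0.005  0.003  0.011]
 [-0.004 -0.143 -0.99   1.371]
 [ 0.     0.     0.     1.   ]] 438.54281819116846
topper 0.75 [345. 258.] [ 0.379 -0.186  0.022] z0 [ 0.38 -0.19]
topper 0.73 [410. 262.] [ 0.366 -0.373  0.058] z0 [ 0.367 -0.39 ]
topper 0.67 [390. 224.] [ 0.477 -0.313  0.08 ] z0 [ 0.484 -0.333]
stand 0.55 [388. 225.] [ 0.477 -0.308  0.072] z0 [ 0.484 -0.326]
ledge 0.8 [280. 187.] [ 0.607  0.013 -0.004] z0 [0.587 0.013]
jar 0.61 [353. 153.] [ 0.696 -0.211  0.071] z0 [ 0.714 -0.223]
mug 0.57 [170. 256.] [0.389 0.353 0.006] z0 [0.389 0.354]
tin 0.57 [403. 155.] [ 0.686 -0.359  0.083] z0 [ 0.707 -0.382]
brush 0.96 [347. 259.] [ 0.376 -0.193  0.015] z0 [ 0.376 -0.195]
brush 0.35 [154. 186.] [0.609 0.41  0.005] z0 [0.61  0.412]
pot_lid 0.53 [183. 276.] [0.328 0.311 0.008] z0 [0.328 0.313]
tape 0.51 [155. 186.] [ 0.611  0.41  -0.001] z0 [0.611 0.41 ]
tape 0.22 [167. 255.] [0.392 0.363 0.005] z0 [0.392 0.364]
side [[-0.981 -0.156  0.118  0.364]
 [-0.1
[... 465 characters left out ...]
 z0 [0.329 0.355]
hinge 0.81 [243. 272.] [0.576 0.236 0.111] z0 [0.578 0.23 ]
hinge 0.18 [254. 122.] [ 0.692 -0.36   0.034] z0 [ 0.673 -0.29 ]
jar 0.96 [234. 159.] [ 0.715 -0.193  0.028] z0 [ 0.723 -0.218]
jar 0.74 [318. 142.] [ 0.473 -0.303  0.042] z0 [ 0.477 -0.346]
mug 0.6 [312. 359.] [0.38  0.403 0.077] z0 [0.382 0.373]
mug 0.48 [341. 185.] [ 0.381 -0.174  0.005] z0 [ 0.381 -0.179]
mug 0.18 [235. 159.] [ 0.71 -0.19  0.03] z0 [ 0.719 -0.217]
tin 0.64 [253. 123.] [ 0.692 -0.354  0.034] z0 [ 0.702 -0.39 ]
brush 0.96 [344. 181.] [ 0.375 -0.175  0.022] z0 [ 0.375 -0.194]
pot_lid 0.57 [334. 339.] [0.337 0.317 0.008] z0 [0.337 0.313]
tape 0.77 [214. 353.] [ 0.612  0.403 -0.002] z0 [0.612 0.404]
```

View pics/top0.png

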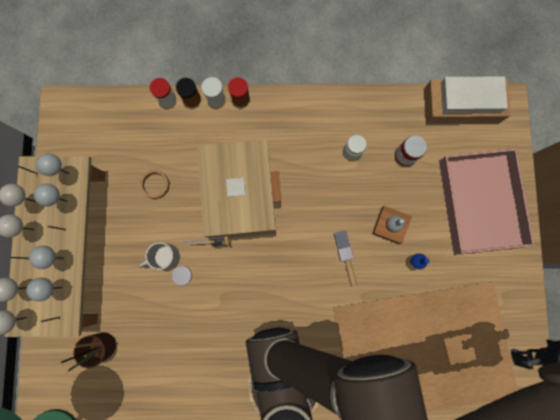

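View pics/side0.png

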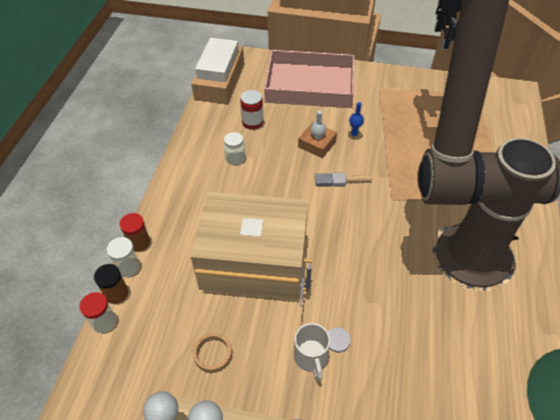

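The top view shows the case with its ledge at (276,187) facing the robot's right, the topper in its stand at (395,223), and the blue look-alike at (419,261). The side view agrees. Next I fit the case and stand.

```bash
cat > b.py <<'E'
from h import *
np.set_printoptions(precision=4,suppress=True)
for n in ("top","side"):
    c=camera(n);W=cloud(c)
    def sel(x0,x1,y0,y1,z0,z1):
        return W[(W[...,0]>x0)&(W[...,0]<x1)&(W[...,1]>y0)&(W[...,1]<y1)&(W[...,2]>z0)&(W[...,2]<z1)]
    def rect(P,t):
        r=cv2.minAreaRect((P[:,:2]*1000).astype(np.float32));print(n,t,len(P),np.round(r[0],1),np.round(r[1],1),round(r[2],2),"z",np.median(P[:,2]))
    rect(sel(.42,.75,-.05,.3,.145,.17),"lidtop")
    rect(sel(.5,.68,-.06,.08,.1,.125),"ledge")
    rect(sel(.4,.55,-.4,-.25,.03,.048),"stand")
    for z0,z1 in((.09,.13),(.13,.15)):
        P=sel(.4,.55,-.4,-.24,z0,z1)
        if len(P): print(n,"topper",z0,len(P),P.mean(0),P.min(0),P.max(0))
    # stand via front edges
    
    m=outline_of("stand",c)
    if m: P=W[m[0]["mask"]];P=P[(P[:,2]>.035)&(P[:,2]<.047)];rect(P,"standmask")
E
python3 b.py
```

```text
top lidtop 6456 [577.5 139. ] [261.5 200.9] 5.05 z 0.15621306982511474
top ledge 259 [572.2  25.4] [118.5  24.9] 5.16 z 0.11078083819519069
top stand 681 [ 480.2 -329.6] [91.7 91. ] 68.83 z 0.03919776642298323
top topper 0.09 27 [ 0.4777 -0.3246  0.1068] [ 0.468  -0.3357  0.0901] [ 0.4884 -0.3189  0.1295]
top topper 0.13 26 [ 0.4807 -0.3283  0.1362] [ 0.475  -0.3355  0.1307] [ 0.487  -0.3214  0.141 ]
top standmask 627 [ 480.1 -329.6] [91.7 90.7] 68.81 z 0.03948934377117297
side lidtop 7428 [577.8 135.1] [260.7 207.1] 5.1 z 0.15755585895869706
side ledge 0 [0. 0.] [0. 0.] 0.0 z nan
side stand 503 [ 481.4 -331.3] [98.6 93.1] 68.58 z 0.040464424988161385
side topper 0.09 69 [ 0.4804 -0.3274  0.1064] [ 0.4684 -0.3381  0.0902] [ 0.4929 -0.3155  0.1283]
side topper 0.13 20 [ 0.4806 -0.3286  0.1368] [ 0.4738 -0.3408  0.1301] [ 0.4864 -0.3183  0.144 ]
side standmask 430 [ 480.6 -331.4] [95.6 91.4] 69.03 z 0.04084156394919691
  return _methods._mean(a, axis=axis, dtype=dtype,
  ret = ret.dtype.type(ret / rcount)
```

```bash
cat > c.py <<'E'
from h import *
from scipy.spatial.transform import Rotation as R
np.set_printoptions(precision=4,suppress=True)
s=state();p=np.array(s["ee_pos"]);r=R.from_quat(s["eef_rot"])
a=np.deg2rad(5.1);d=np.array([-np.sin(a),np.cos(a),0]);w=np.array([np.cos(a),np.sin(a),0])
def tgt(pitch):
    b=np.deg2rad(pitch);z=d*np.cos(b)-np.array([0,0,np.sin(b)])
    return R.from_matrix(np.stack([np.cross(w,z),w,z],1))
if __name__=="__main__":
    rv=(tgt(15)*r.inv()).as_rotvec();print("rv",rv,np.linalg.norm(rv))
    print((np.array([.5935,-.036,.25])-p)*1000)
E
python3 c.py
```

```text
rv [ 1.1482 -0.8179  1.1947] 1.8478560737558767
[442.6325 570.5417  18.7322]
```

Request:
arm_command:
  rows:
    - [0,[0,20,60],[0,0,0]]
    - [0,[30,60,120],[0.115,-0.082,0.12]]
    - [0,[75,110,130],[0.23,-0.164,0.24]]
    - [0,[120,165,130],[0.344,-0.245,0.358]]
    - [0,[165,220,130],[0.46,-0.327,0.478]]
    - [0,[210,275,130],[0.574,-0.409,0.597]]
    - [0,[255,330,130],[0.689,-0.49,0.717]]
    - [0,[300,385,130],[0.804,-0.572,0.836]]
    - [0,[345,440,130],[0.918,-0.654,0.956]]
    - [0,[390,500,130],[1.033,-0.736,1.075]]
    - [0,[443,570,130],[1.148,-0.818,1.195]]
    - [0,[443,570,130],[1.148,-0.818,1.195]]

```text
time: 3.1
ee_pos: [0.5683, -0.0698, 0.358]
eef_rot: [0.535, 0.584, 0.41, -0.451]
wrist_force: [0.2, 0.5, 0.5]
width: -0.0001
grip_force: 0.0
```

```bash
python3 -c "
from c import *
print(s['q'],p,s['eef_rot'],tgt(15).as_quat(),s['wrist_force'],s['time'],s['width'])
print((np.array([.5935,-.036,.25])-p)*1000,(tgt(15)*r.inv()).as_rotvec())"
```

```text
[-0.6236  0.5635  1.5029  0.9462  2.0214 -0.7363] [ 0.5683 -0.0698  0.358 ] [ 0.5355  0.5841  0.4103 -0.4513] [ 0.5355  0.5854  0.4109 -0.4492] [0.1693 0.4843 0.5486] 3.1 -0.00011373612104669167
[  25.2143   33.8122 -108.0182] [-0.0027 -0.0042 -0.0009]
```

Request:
arm_command:
  rows:
    - [0,[0,0,-40],[0,0,0]]
    - [0,[0,0,-90],[0,0,0]]
    - [0,[0,0,-140],[0,0,0]]
    - [0,[0,0,-180],[0,0,0]]
    - [0,[0,0,-200],[0,0,0]]
    - [0,[0,0,-200],[0,0,0]]

```text
time: 3.85
ee_pos: [0.5664, -0.0714, 0.1604]
eef_rot: [0.535, 0.585, 0.411, -0.45]
wrist_force: [0.8, 0.0, 0.1]
width: 0.0001
grip_force: 0.0
```

```bash
python3 -c "
from c import *
c=camera('top');save(c,'top1')
print(s['q'],p,s['wrist_force'],s['ft_torque'])
E=np.array([.589,.0135,.104]);print('along d',(p-E)@d,'w',(p-E)@w)
print((np.array([.5935,-.036,.082])-p)*1000)"
```

```text
[-0.6273  0.8293  1.5262  0.8573  1.8418 -0.9823] [ 0.5664 -0.0714  0.1604] [0.7626 0.0124 0.1116] [-0.4568 -0.0311 -0.0144]
along d -0.08256637622915772 w -0.030016827050226225
[ 27.0583  35.4078 -78.4011]
```

View pics/top1.png

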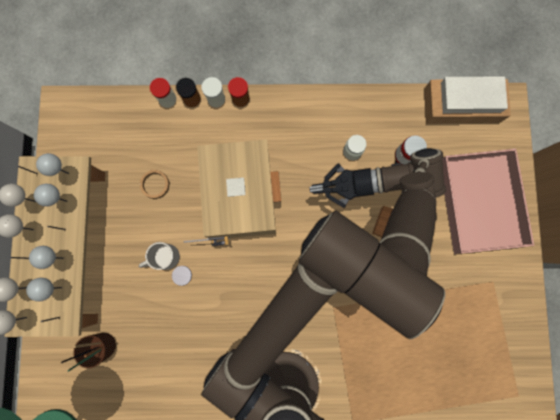

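The hand is clear in front of the ledge (tip at (312,188)), but the forearm passes over the topper and tin. I'll pitch the tool more steeply, to 40° down, to raise the wrist before lowering.

Request:
arm_command:
  rows:
    - [0,[10,14,0],[-0.15,-0.013,0]]
    - [0,[20,28,0],[-0.3,-0.026,0]]
    - [0,[27,35,0],[-0.435,-0.039,0]]
    - [0,[27,35,-20],[-0.435,-0.039,0]]
    - [0,[27,35,-45],[-0.435,-0.039,0]]
    - [0,[27,35,-65],[-0.435,-0.039,0]]
    - [0,[27,35,-80],[-0.435,-0.039,0]]
    - [0,[27,35,-80],[-0.435,-0.039,0]]

```text
time: 4.9
ee_pos: [0.5923, -0.0364, 0.0787]
eef_rot: [0.612, 0.668, 0.285, -0.314]
wrist_force: [0.0, 0.6, 1.1]
width: 0.0
grip_force: 0.0
```

```bash
python3 -c "
from c import *
c=camera('side');save(c,'side1')
print(s['q'],p,s['wrist_force'],s['ft_torque'])
E=np.array([.589,.0135,.104]);print('along d',(p-E)@d,'w',(p-E)@w,(tgt(40)*r.inv()).as_rotvec())"
```

```text
[-0.4905  0.7277  1.6115  0.7045  1.4286 -0.9136] [ 0.5923 -0.0364  0.0787] [0.0363 0.5908 1.1018] [-0.3637 -0.0202  0.0337]
along d -0.04996670799057082 w -0.0011424819773061439 [-0.0022 -0.0043  0.0005]
```

View pics/side1.png

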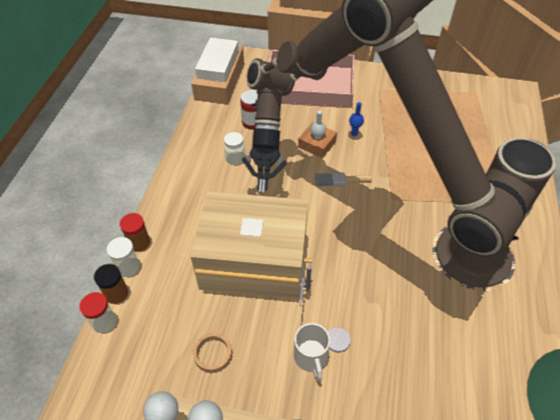

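The side view shows the fingertips at (263,190), just outside the ledge, with the wrist clear of the jar, tin and topper. I'll slip under the ledge.

Request:
arm_command:
  rows:
    - [0,[0,0,-14],[0,0,0]]
    - [0,[-2,20,-16],[0,0,0]]
    - [0,[-4,40,-16],[0,0,0]]
    - [0,[-5,55,-16],[0,0,0]]
    - [0,[-6,65,-16],[0,0,0]]
    - [0,[-6,65,-16],[0,0,0]]

```text
time: 5.7
ee_pos: [0.5876, 0.0294, 0.0656]
eef_rot: [0.611, 0.669, 0.285, -0.312]
wrist_force: [0.6, -1.1, -0.7]
width: -0.0
grip_force: 0.0
```

Request:
arm_command:
  rows:
    - [0,[0,0,3],[0,0,0]]
    - [0,[0,0,6],[0,0,0]]
    - [0,[0,0,9],[0,0,0]]
    - [0,[0,0,12],[0,0,0]]

```text
time: 6.2
ee_pos: [0.588, 0.0278, 0.0774]
eef_rot: [0.612, 0.669, 0.285, -0.311]
wrist_force: [-0.7, 0.4, -3.5]
width: 0.0002
grip_force: 1.9
```

Request:
arm_command:
  rows:
    - [0,[0,0,3],[0,0,0]]
    - [0,[0,0,6],[0,0,0]]
    - [0,[0,0,9],[0,0,0]]
    - [0,[0,0,12],[0,0,0]]

```text
time: 6.7
ee_pos: [0.5878, 0.0282, 0.0892]
eef_rot: [0.612, 0.669, 0.285, -0.311]
wrist_force: [1.2, -0.9, -5.7]
width: -0.0001
grip_force: 2.6
```

```bash
python3 -c "
import numpy as np
f=lambda p:(225*(1-np.cos(p))+4*np.sin(p),225*np.sin(p)-4*(1-np.cos(p)))
for k in range(9):
  p0=3.5+12*k
  a=np.array(f(np.deg2rad(p0)))
  print(p0,[[round(float(-.089*v[0]),1),round(float(.996*v[0]),1),round(float(v[1]),1)] for v in [np.array(f(np.deg2rad(p0+i)))-a for i in range(2,13,2)]])"
```

```text
3.5 [[-0.1, 0.8, 7.8], [-0.2, 1.8, 15.6], [-0.3, 3.1, 23.4], [-0.4, 4.6, 31.0], [-0.6, 6.5, 38.7], [-0.8, 8.6, 46.3]]
15.5 [[-0.2, 2.4, 7.5], [-0.4, 5.0, 14.9], [-0.7, 7.8, 22.2], [-1.0, 11.0, 29.4], [-1.3, 14.3, 36.5], [-1.6, 17.9, 43.5]]
27.5 [[-0.3, 3.9, 6.8], [-0.7, 7.9, 13.5], [-1.1, 12.3, 20.1], [-1.5, 16.8, 26.5], [-1.9, 21.6, 32.7], [-2.4, 26.6, 38.8]]
39.5 [[-0.5, 5.2, 5.9], [-0.9, 10.6, 11.6], [-1.4, 16.2, 17.1], [-2.0, 21.9, 22.4], [-2.5, 27.9, 27.5], [-3.0, 34.0, 32.4]]
51.5 [[-0.6, 6.3, 4.7], [-1.1, 12.7, 9.1], [-1.7, 19.3, 13.3], [-2.3, 26.1, 17.3], [-2.9, 33.0, 21.1], [-3.6, 40.0, 24.6]]
63.5 [[-0.6, 7.1, 3.3], [-1.3, 14.3, 6.3], [-1.9, 21.7, 9.0], [-2.6, 29.1, 11.5], [-3.3, 36.6, 13.7], [-3.9, 44.2, 15.7]]
75.5 [[-0.7, 7.6, 1.7], [-1.4, 15.3, 3.1], [-2.1, 23.1, 4.3], [-2.8, 30.8, 5.2], [-3.5, 38.6, 5.8], [-4.2, 46.5, 6.1]]
87.5 [[-0.7, 7.8, 0.1], [-1.4, 15.6, -0.1], [-2.1, 23.5, -0.6], [-2.8, 31.2, -1.4], [-3.5, 39.0, -2.4], [-4.2, 46.7, -3.7]]
99.5 [[-0.7, 7.7, -1.6], [-1.4, 15.3, -3.4], [-2.0, 22.8, -5.5], [-2.7, 30.3, -7.9], [-3.4, 37.6, -10.5], [-4.0, 44.9, -13.4]]
```

Request:
arm_command:
  rows:
    - [0,[0,0.4,4],[0,0,0]]
    - [0,[0,0.8,8],[0,0,0]]
    - [0,[0,1.3,12],[0,0,0]]
    - [0,[0,1.8,15.6],[0,0,0]]
    - [0,[0,2.5,19.5],[0,0,0]]
    - [0,[0,3,23.4],[0,0,0]]
    - [0,[0,4,27],[0,0,0]]
    - [0,[0,4.6,31],[0,0,0]]
    - [0,[-0.5,5.5,35],[0,0,0]]
    - [0,[-0.5,6.5,38.7],[0,0,0]]
    - [0,[-0.7,7.5,42.5],[0,0,0]]
    - [0,[-0.8,8.6,46.3],[0,0,0]]

```text
time: 8.2
ee_pos: [0.5871, 0.0368, 0.1359]
eef_rot: [0.612, 0.669, 0.285, -0.311]
wrist_force: [1.0, -5.2, -5.8]
width: 0.0
grip_force: 3.5
```

Request:
arm_command:
  rows:
    - [0,[0,1.2,3.8],[0,0,0]]
    - [0,[0,2.4,7.5],[0,0,0]]
    - [0,[-0.3,3.7,11.2],[0,0,0]]
    - [0,[-0.4,5,14.9],[0,0,0]]
    - [0,[-0.5,6.4,18.5],[0,0,0]]
    - [0,[-0.7,7.8,22.2],[0,0,0]]
    - [0,[-0.8,9.4,25.8],[0,0,0]]
    - [0,[-1,11,29.4],[0,0,0]]
    - [0,[-1.1,12.6,33],[0,0,0]]
    - [0,[-1.3,14.3,36.5],[0,0,0]]
    - [0,[-1.5,16,40],[0,0,0]]
    - [0,[-1.6,17.9,43.5],[0,0,0]]

```text
time: 9.7
ee_pos: [0.5855, 0.0546, 0.1798]
eef_rot: [0.612, 0.669, 0.285, -0.311]
wrist_force: [-0.1, -5.6, -3.0]
width: 0.0
grip_force: 3.2
```

```bash
python3 -c "
from c import *
c=camera('side');save(c,'side2')
print(p,s['wrist_force'])"
```

```text
[0.5855 0.0546 0.1798] [-0.1492 -5.5764 -3.0492]
```

View pics/side2.png

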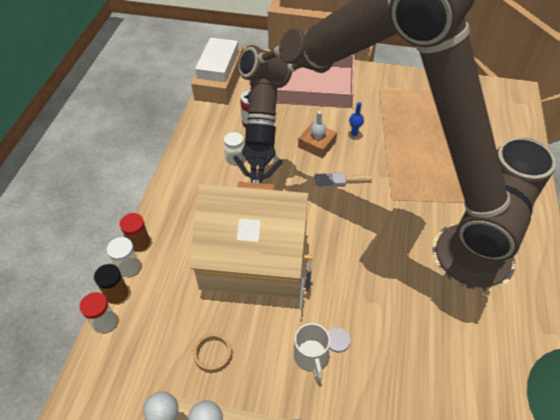

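The lid is up about 27°, with the ledge (255,187) resting on the fingers. Continuing along the arc.

Request:
arm_command:
  rows:
    - [0,[-0.2,2,3.4],[0,0,0]]
    - [0,[-0.3,3.9,6.8],[0,0,0]]
    - [0,[-0.5,5.9,10.2],[0,0,0]]
    - [0,[-0.7,7.9,13.5],[0,0,0]]
    - [0,[-0.9,10,16.8],[0,0,0]]
    - [0,[-1.1,12.3,20.1],[0,0,0]]
    - [0,[-1.3,14.5,23.3],[0,0,0]]
    - [0,[-1.5,16.8,26.5],[0,0,0]]
    - [0,[-1.7,19.2,29.6],[0,0,0]]
    - [0,[-1.9,21.6,32.7],[0,0,0]]
    - [0,[-2.1,24,35.8],[0,0,0]]
    - [0,[-2.4,26.6,38.8],[0,0,0]]

```text
time: 11.25
ee_pos: [0.5831, 0.0812, 0.2188]
eef_rot: [0.611, 0.669, 0.285, -0.311]
wrist_force: [-0.5, -6.1, -1.9]
width: 0.0
grip_force: 2.9
```

Request:
arm_command:
  rows:
    - [0,[-0.2,2.6,3],[0,0,0]]
    - [0,[-0.5,5.2,5.9],[0,0,0]]
    - [0,[-0.7,7.9,8.8],[0,0,0]]
    - [0,[-0.9,10.6,11.6],[0,0,0]]
    - [0,[-1.2,13.4,14.4],[0,0,0]]
    - [0,[-1.4,16.2,17.1],[0,0,0]]
    - [0,[-1.7,19,19.8],[0,0,0]]
    - [0,[-2,21.9,22.4],[0,0,0]]
    - [0,[-2.2,24.9,25],[0,0,0]]
    - [0,[-2.5,27.9,27.5],[0,0,0]]
    - [0,[-2.7,30.9,30],[0,0,0]]
    - [0,[-3,34,32.4],[0,0,0]]

```text
time: 12.75
ee_pos: [0.58, 0.1157, 0.2509]
eef_rot: [0.611, 0.669, 0.285, -0.312]
wrist_force: [-0.7, -5.2, -1.2]
width: -0.0
grip_force: 2.4
```

Request:
arm_command:
  rows:
    - [0,[-0.3,3.1,2.4],[0,0,0]]
    - [0,[-0.6,6.3,4.7],[0,0,0]]
    - [0,[-0.8,9.5,6.9],[0,0,0]]
    - [0,[-1.1,12.7,9.1],[0,0,0]]
    - [0,[-1.4,16,11.2],[0,0,0]]
    - [0,[-1.7,19.3,13.3],[0,0,0]]
    - [0,[-2,22.7,15.3],[0,0,0]]
    - [0,[-2.3,26.1,17.3],[0,0,0]]
    - [0,[-2.6,29.5,19.2],[0,0,0]]
    - [0,[-2.9,33,21.1],[0,0,0]]
    - [0,[-3.2,36.5,22.9],[0,0,0]]
    - [0,[-3.6,40,24.6],[0,0,0]]

```text
time: 14.25
ee_pos: [0.5763, 0.1558, 0.2753]
eef_rot: [0.611, 0.669, 0.285, -0.312]
wrist_force: [-1.0, -2.7, -2.5]
width: -0.0
grip_force: 1.4
```

Request:
arm_command:
  rows:
    - [0,[-0.3,3.5,1.7],[0,0,0]]
    - [0,[-0.6,7.1,3.3],[0,0,0]]
    - [0,[-0.9,10.7,4.8],[0,0,0]]
    - [0,[-1.3,14.3,6.3],[0,0,0]]
    - [0,[-1.6,18,7.7],[0,0,0]]
    - [0,[-1.9,21.7,9],[0,0,0]]
    - [0,[-2.3,25.4,10.3],[0,0,0]]
    - [0,[-2.6,29.1,11.5],[0,0,0]]
    - [0,[-2.9,32.8,12.6],[0,0,0]]
    - [0,[-3.3,36.6,13.7],[0,0,0]]
    - [0,[-3.6,40.4,14.7],[0,0,0]]
    - [0,[-3.9,44.2,15.7],[0,0,0]]

```text
time: 15.75
ee_pos: [0.5725, 0.2, 0.2907]
eef_rot: [0.612, 0.669, 0.285, -0.312]
wrist_force: [0.1, -2.0, -1.7]
width: 0.0002
grip_force: 0.8
```

Request:
arm_command:
  rows:
    - [0,[-0.3,3.8,0.9],[0,0,0]]
    - [0,[-0.7,7.6,1.7],[0,0,0]]
    - [0,[-1,11.5,2.4],[0,0,0]]
    - [0,[-1.4,15.3,3.1],[0,0,0]]
    - [0,[-1.7,19.2,3.7],[0,0,0]]
    - [0,[-2.1,23.1,4.3],[0,0,0]]

```text
time: 16.5
ee_pos: [0.5705, 0.2231, 0.295]
eef_rot: [0.612, 0.669, 0.285, -0.312]
wrist_force: [-0.4, -1.1, 0.0]
width: 0.0002
grip_force: 0.4
```

```bash
cat > lid.py <<'E'
from c import *
def angle(name="side",verbose=True):
    c=camera(name);W=cloud(c).reshape(-1,3)
    H=np.array([.5689,.2376,.1]);q=W-H
    S=q@d;X=q@w;Z=q[:,2]
    # lid outer top face: plane 57 mm from the hinge axis; lid points: fit planes by angle vote
    m=(abs(X)<.12)&(np.hypot(S,Z)<.26)&(np.hypot(S,Z)>.03)&(Z>.02)
    S,Z=S[m],Z[m];best=[]
    for t in np.arange(0,125,1.):
        a=np.deg2rad(t);n=S*np.sin(a)+Z*np.cos(a);u=-S*np.cos(a)+Z*np.sin(a)
        ok=(u>.0)&(u<.2)
        best.append((int(((abs(n-.057)<.004)&ok).sum()),int(((abs(n)<.004)&ok).sum()),t))
    top=sorted(best,reverse=True)[:3];rim=sorted(best,key=lambda b:-b[1])[:3]
    print("outer",top,"rim",rim);return c
if __name__=="__main__":
    c=angle();print(s["wrist_force"],p)
E
python3 lid.py
```

```text
outer [(5231, 5, np.float64(85.0)), (5187, 36, np.float64(86.0)), (3817, 66, np.float64(87.0))] rim [(0, 863, np.float64(104.0)), (0, 814, np.float64(105.0)), (0, 749, np.float64(106.0))]
[-0.3556 -1.1355  0.0135] [0.5705 0.2231 0.295 ]
```

Request:
arm_command:
  rows:
    - [0,[-0.3,3.8,0.5],[0,0,0]]
    - [0,[-0.7,7.7,0.9],[0,0,0]]
    - [0,[-1,11.5,1.2],[0,0,0]]
    - [0,[-1.4,15.5,1.5],[0,0,0]]
    - [0,[-1.7,19.3,1.7],[0,0,0]]
    - [0,[-2.1,23.3,1.8],[0,0,0]]

```text
time: 17.3
ee_pos: [0.5682, 0.2464, 0.2967]
eef_rot: [0.612, 0.669, 0.285, -0.312]
wrist_force: [-1.4, 0.2, -0.4]
width: -0.0
grip_force: 0.0
```

```bash
python3 lid.py
```

```text
outer [(4295, 11, np.float64(92.0)), (3994, 44, np.float64(93.0)), (3797, 0, np.float64(91.0))] rim [(0, 706, np.float64(110.0)), (0, 684, np.float64(111.0)), (0, 634, np.float64(112.0))]
[-1.3889  0.2305 -0.4083] [0.5682 0.2464 0.2967]
```

Request:
arm_command:
  rows:
    - [0,[0,0,0],[0,0,0]]
    - [0,[0,0,0],[0,0,0]]

```text
time: 17.6
ee_pos: [0.5683, 0.246, 0.2967]
eef_rot: [0.612, 0.669, 0.285, -0.312]
wrist_force: [0.1, -0.2, -0.2]
width: -0.0002
grip_force: 0.0
```

```bash
python3 lid.py
```

```text
outer [(3791, 4, np.float64(95.0)), (3610, 49, np.float64(96.0)), (2765, 0, np.float64(94.0))] rim [(0, 615, np.float64(114.0)), (0, 571, np.float64(115.0)), (0, 538, np.float64(116.0))]
[ 0.1179 -0.1748 -0.1602] [0.5683 0.246  0.2967]
```

Request:
arm_command:
  rows:
    - [0,[0,0,0],[0,0,0]]
    - [0,[2,-20,5],[0,0,0]]
    - [0,[4,-45,20],[0,0,0]]
    - [0,[6,-70,40],[0,0,0]]

```text
time: 18.15
ee_pos: [0.5743, 0.1742, 0.3368]
eef_rot: [0.612, 0.669, 0.285, -0.312]
wrist_force: [0.8, -0.5, 0.3]
width: 0.0003
grip_force: 0.0
```

```bash
python3 -c "
from lid import *
c=angle();save(c,'side3')
print(s['time'],s['q'],p)
R1=R.from_matrix(np.stack([[0,-1,0],[1*-1,0,0],[0,0,-1]],1).astype(float))
for ang in (0,30,60,90,-30,-60,-90,120,180):
    a=np.deg2rad(ang);y=np.array([np.cos(a),np.sin(a),0]);z=np.array([0,0,-1.])
    T=R.from_matrix(np.stack([np.cross(y,z),y,z],1));print(ang,(T*r.inv()).as_rotvec(),np.linalg.norm((T*r.inv()).as_rotvec()))
"
```

```text
outer [(3598, 33, np.float64(96.0)), (3441, 0, np.float64(95.0)), (3296, 87, np.float64(97.0))] rim [(0, 629, np.float64(114.0)), (0, 593, np.float64(115.0)), (0, 547, np.float64(116.0))]
18.15 [-0.1858  0.2673  1.7025  0.8302  1.5124 -0.4761] [0.5743 0.1742 0.3368]
0 [-0.8713 -0.0393 -0.0827] 0.8760775677543481
30 [-0.8374 -0.2654  0.4072] 0.9682238537570025
60 [-0.762  -0.487   0.8955] 1.2726849498279298
90 [-0.6423 -0.703   1.3802] 1.6768073283818639
-30 [-0.8642  0.1903 -0.5722] 1.0538090651828163
-60 [-0.8148  0.4227 -1.0596] 1.4018527446796445
-90 [-0.7191  0.6571 -1.5425] 1.8243166582677102
120 [-0.4728 -0.9115  1.8584] 2.1232376136921527
180 [ 0.0583 -1.2925  2.7747] 3.061512114332303
```

View pics/side3.png

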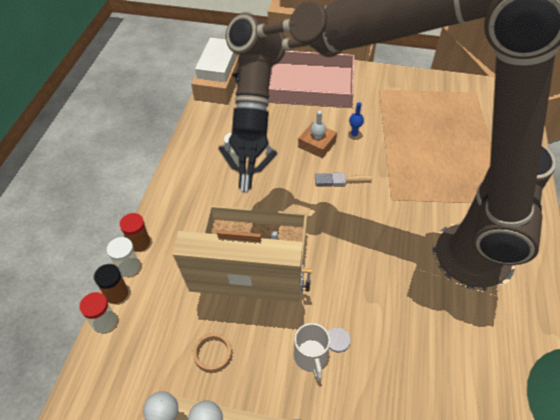

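The lid is fully open at about 96° and stays there, with the case interior visible at (255,230). Next I move over the topper.

Request:
arm_command:
  rows:
    - [50,[0,-30,15],[-0.15,-0.013,0]]
    - [50,[-10,-80,15],[-0.3,-0.027,0]]
    - [50,[-20,-130,15],[-0.45,-0.04,0]]
    - [50,[-30,-180,10],[-0.6,-0.054,0]]
    - [50,[-40,-235,0],[-0.75,-0.067,0]]
    - [50,[-50,-290,-20],[-0.869,-0.078,0]]
    - [50,[-65,-345,-40],[-0.869,-0.078,0]]
    - [50,[-75,-400,-60],[-0.869,-0.078,0]]
    - [50,[-85,-450,-80],[-0.869,-0.078,0]]
    - [50,[-94,-490,-87],[-0.869,-0.078,0]]
    - [50,[-94,-504,-87],[-0.869,-0.078,0]]
    - [50,[-94,-504,-87],[-0.869,-0.078,0]]

```text
time: 19.7
ee_pos: [0.4803, -0.3289, 0.25]
eef_rot: [0.676, 0.737, 0.0, 0.0]
wrist_force: [-0.2, 0.5, 0.5]
width: 0.0428
grip_force: 0.0
```

```bash
cat > e.py <<'E'
from lid import *
c=camera("top");save(c,"top2");W=cloud(c)
print(s["time"],s["q"],p,s["width"])
print("to topper",(np.array([.480,-.329,.101])-p)*1000,(tgt(90)*r.inv()).as_rotvec())
# cork / case walls in case frame
q=W-np.array([.5778,.138,0]);X=q@d;Y=-(q@w);Z=W[...,2]
m=(Z>.09)&(Z<.108)&(abs(X)<.115)&(abs(Y)<.15)
r_=cv2.minAreaRect((W[m][:,:2]*1000).astype(np.float32));print("walls",m.sum(),r_)
m=(Z>.095)&(Z<.105)&(abs(Y)<.12)&(X<-.08)&(X>-.12);print("front wall X",np.percentile(X[m],[2,50,98]))
k=(abs(Z-.046)<.006)&(abs(X)<.094)&(abs(Y)<.124);print("cork",k.sum(),X[k].min(),X[k].max(),Y[k].min(),Y[k].max(),np.median(Z[k]))
g=(Z<.036)&(abs(X)<.05)&(Y>-.09)&(Y<-.02);print("hole",g.sum(),X[g].mean() if g.any() else 0,Y[g].mean() if g.any() else 0,Z[g].min() if g.any() else 0)
sp=(Z>.1)&(Z<.142)&(abs(X)<.05)&(abs(Y-.055)<.04);print("spare spire",sp.sum(),X[sp].mean(),Y[sp].mean(),Z[sp].max())
for m in mark_of("socket",c)[:2]: P=pt(c,m["pixel"],.046);Q=P-np.array([.5778,.138,0]);print("socket",m["p"],m["pixel"],P,Q@d,-Q@w)
c2=camera("side");
for m in mark_of("socket",c2)[:2]: P=pt(c2,m["pixel"],.046);Q=P-np.array([.5778,.138,0]);print("socket side",m["p"],m["pixel"],P,Q@d,-Q@w)
im=cv2.cvtColor(c["image"],cv2.COLOR_RGB2BGR)[130:260,190:440]
cv2.imwrite("pics/crop2.png",cv2.resize(im,None,fx=3,fy=3,interpolation=cv2.INTER_CUBIC))
E
python3 e.py
```

```text
19.7 [-0.6756  0.2086  1.7197  0.0007  1.2125 -0.7632] [ 0.4803 -0.3289  0.25  ] 0.04281025449226078
to topper [  -0.2637   -0.1452 -148.9933] [-0.0001  0.001   0.0016]
walls 1174 ((567.3934936523438, 144.98934936523438), (279.6694641113281, 214.1610107421875), 5.16105842590332)
front wall X [-0.0991 -0.0962 -0.0933]
cork 4329 -0.09227210671005387 0.0938227662547516 -0.12396199097074834 0.11996920409656102 0.045233046883154104
hole 60 0.0031662833682718733 -0.060429654611138285 0.002353610870731382
spare spire 23 -0.0006631359855580475 0.059085315441125615 0.14131818179910272
socket 0.44 [240.0, 194.4] [0.5743 0.1344 0.046 ] -0.003235618085294701 0.0037838757559816396
socket side 0.45 [317.1, 146.0] [ 0.4729 -0.2797  0.046 ] -0.4067600175072904 0.14164466657044325
```

View pics/crop2.png

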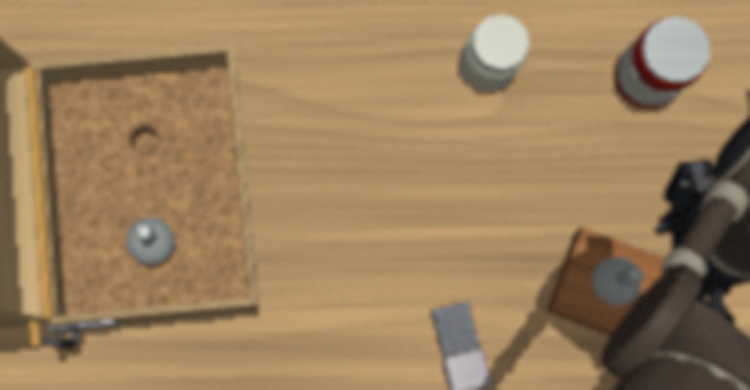

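The crop shows the empty socket at (144,138) and the spare at (150,240). The topper is still in its stand at (615,280). I'll grasp the topper.

Request:
arm_command:
  rows:
    - [50,[0,0,-40],[0,0,0]]
    - [50,[0,0,-80],[0,0,0]]
    - [50,[0,0,-110],[0,0,0]]
    - [50,[0,0,-130],[0,0,0]]
    - [50,[0,0,-145],[0,0,0]]
    - [50,[0,0,-149],[0,0,0]]
    - [50,[0,0,-149],[0,0,0]]
  grip_force: 25

```text
time: 20.78
ee_pos: [0.4808, -0.3279, 0.1012]
eef_rot: [0.675, 0.738, 0.0, 0.001]
wrist_force: [0.8, 0.4, 0.4]
width: 0.0426
grip_force: 0.0
```

Request:
arm_command:
  rows:
    - [15,[0,0,0],[0,0,0]]
    - [15,[0,0,0],[0,0,0]]
    - [0,[0,0,0],[0,0,0]]
    - [0,[0,0,0],[0,0,0]]
    - [0,[0,0,0],[0,0,0]]
    - [0,[0,0,0],[0,0,0]]
  grip_force: 25

```text
time: 21.52
ee_pos: [0.4806, -0.3286, 0.1017]
eef_rot: [0.675, 0.738, -0.0, 0.001]
wrist_force: [-2.3, 0.4, 6.0]
width: 0.0152
grip_force: 25.6
```

```bash
python3 -c "
from h import *
c=camera('top')
for px in ((238,176),(238,176.5),(239,176)): print(pt(c,px,.046))
print(state()['wrist_force'],state()['ee_pos'])
g=cv2.cvtColor(c['image'],cv2.COLOR_RGB2GRAY)[165:188,226:252];print(g)"
```

```text
[0.63184431 0.14109625 0.046     ]
[0.63027261 0.14108187 0.046     ]
[0.63182876 0.13801276 0.046     ]
[-1.82414663  0.59965378  5.0995226 ] [ 0.48065447 -0.328596    0.10173176]
[[131 131 131 129 129 131 131 130 128 125 121 124 127 127 127 134 137 132
  129 126 130 134 139 137 132 129]
 [129 131 131 128 129 133 131 130 130 128 124 130 133 135 135 141 140 137
  131 128 129 134 141 142 136 130]
 [131 133 135 134 134 134 132 132 138 137 133 133 136 135 137 143 142 137
  136 136 135 136 138 138 134 129]
 [129 128 130 134 135 134 132 135 143 141 138 139 137 135 136 137 137 136
  137 139 138 139 140 139 135 132]
 [131 125 125 131 134 133 133 137 144 143 138 138 136 131 129 128 126 127
  131 136 139 140 141 143 140 136]
 [137 128 128 132 135 135 135 139 144 143 133 128 124 122 124 125 122 122
  130 132 132 136 140 145 145 145]
 [142 134 131 132 137 139 139 137 135 129 116 107 100 104 114 121 123 128
  130 132 129 133 140 147 148 145]
 [134 133 132 131 137 142 138 127 119 105  88  77  72  79  94 108 121 129
  133 133 130 131 137 141 143 144]
 [129 132 134 133 137 139 132 117  96  76  65  
[... 888 characters left out ...]
24 127 129
  121 120 125 127 123 118 125 130]
 [124 123 125 126 128 134 134 133 133 129 126 123 126 127 134 138 135 130
  126 126 130 129 122 119 124 131]
 [129 130 137 134 129 130 134 135 132 130 129 127 131 137 142 144 139 132
  128 130 132 130 123 120 123 128]
 [132 136 139 138 132 131 138 138 133 129 128 127 133 134 134 135 134 129
  128 129 132 134 130 127 129 133]
 [127 130 135 133 131 133 140 143 137 127 123 127 132 130 124 124 128 131
  132 132 136 142 140 137 137 135]
 [123 126 130 128 127 134 140 142 138 127 117 122 129 126 118 117 127 135
  134 135 138 143 139 137 132 128]
 [128 129 130 125 123 129 138 140 137 126 118 120 126 125 122 120 126 136
  137 133 133 135 136 129 124 119]]
```

Gripped (15 mm wide, 25 N). Lifting and carrying over.

Request:
arm_command:
  rows:
    - [0,[0,0,10],[0,0,0]]
    - [0,[0,0,30],[0,0,0]]
    - [0,[0,0,60],[0,0,0]]
    - [0,[0,0,100],[0,0,0]]
    - [0,[5,10,140],[0,0,0]]
    - [0,[15,45,160],[0,0,0]]
    - [0,[30,90,160],[0,0,0]]
    - [0,[45,140,160],[0,0,0]]
    - [0,[60,190,160],[0,0,0]]
    - [0,[76,240,160],[0,0,0]]
    - [0,[92,290,160],[0,0,0]]
    - [0,[108,340,160],[0,0,0]]

```text
time: 23.08
ee_pos: [0.5889, 0.0139, 0.2621]
eef_rot: [0.675, 0.738, 0.001, 0.001]
wrist_force: [0.5, 0.3, -1.0]
width: 0.0152
grip_force: 24.6
```

Request:
arm_command:
  rows:
    - [0,[15,45,0],[0,0,0]]
    - [0,[28,85,0],[0,0,0]]
    - [0,[37,113,0],[0,0,0]]
    - [0,[42,127,0],[0,0,0]]
    - [0,[43,131,0],[0,0,0]]
    - [0,[43,131,0],[0,0,0]]
    - [0,[43,131,0],[0,0,0]]

```text
time: 23.95
ee_pos: [0.6311, 0.1419, 0.2607]
eef_rot: [0.675, 0.738, -0.0, 0.0]
wrist_force: [-0.0, -0.3, -1.6]
width: 0.0153
grip_force: 24.6
```

```bash
cat > f.py <<'E'
from c import *
print(s["time"],p,s["width"],s["grip_force"],s["wrist_force"],(tgt(90)*r.inv()).as_rotvec())
print("to above socket",(np.array([.632,.142,p[2]])-p)*1000)
for n in ("side","top"):
    c=camera(n);W=cloud(c);q=W-p;
    # topper ball/neck below fingers
    for z0,z1 in ((-.10,-.065),(-.065,-.03),(-.03,-.012)):
        m=(abs(q[...,0])<.04)&(abs(q[...,1])<.04)&(q[...,2]>z0)&(q[...,2]<z1)
        if m.sum(): print(n,z0,m.sum(),q[m].mean(0),q[m].min(0),q[m].max(0))
    if n=="side":
        u=cv2.cvtColor(c["image"],cv2.COLOR_RGB2BGR)[60:360,120:400];cv2.imwrite("pics/carry.png",cv2.resize(u,None,fx=2,fy=2))
E
python3 f.py
```

```text
23.95 [0.6311 0.1419 0.2607] 0.015321891891348971 24.584583246032707 [-0.0102 -0.308  -1.6384] [0.0008 0.0002 0.0007]
to above socket [0.8577 0.1429 0.    ]
side -0.1 64 [-0.0028  0.004  -0.0787] [-0.0123 -0.0091 -0.093 ] [ 0.0108  0.01   -0.0651]
side -0.065 79 [-0.0045  0.0117 -0.0402] [-0.0227 -0.0218 -0.0646] [ 0.0224  0.0221 -0.0302]
side -0.03 192 [-0.0031  0.0068 -0.0205] [-0.0222 -0.0164 -0.0298] [ 0.0228  0.0212 -0.0121]
top -0.065 2 [-0.019  -0.0119 -0.0313] [-0.0192 -0.0132 -0.0319] [-0.0189 -0.0107 -0.0306]
top -0.03 25 [-0.0079 -0.0101 -0.019 ] [-0.02   -0.0143 -0.0294] [ 0.0161 -0.0055 -0.012 ]
```

View pics/carry.png

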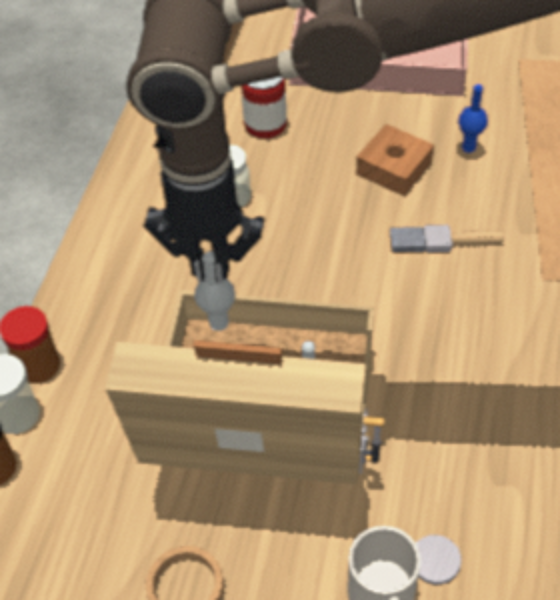

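The carry view shows the topper hanging upright over the empty socket (neck at (218,322)). The stand hole is empty and the blue look-alike untouched. Lowering.

Request:
arm_command:
  rows:
    - [0,[1,0,-25],[0,0,0]]
    - [0,[1,0,-55],[0,0,0]]
    - [0,[1,0,-80],[0,0,0]]
    - [0,[1,0,-98],[0,0,0]]
    - [0,[1,0,-106],[0,0,0]]
    - [0,[1,0,-110],[0,0,0]]
    - [0,[1,0,-113],[0,0,0]]
    - [0,[1,0,-116],[0,0,0]]
    - [0,[1,0,-118],[0,0,0]]
    - [0,[1,0,-120],[0,0,0]]

```text
time: 25.3
ee_pos: [0.6324, 0.1431, 0.1408]
eef_rot: [0.675, 0.738, 0.0, 0.0]
wrist_force: [0.5, -0.6, -1.0]
width: 0.0151
grip_force: 24.6
```

Request:
arm_command:
  rows:
    - [0,[0,0,-2],[0,0,0]]
    - [0,[0,0,-4],[0,0,0]]
    - [0,[0,0,-6],[0,0,0]]
    - [0,[0,0,-8],[0,0,0]]

```text
time: 25.8
ee_pos: [0.6323, 0.1431, 0.1325]
eef_rot: [0.675, 0.738, 0.0, 0.0]
wrist_force: [0.3, 0.7, -0.6]
width: 0.0148
grip_force: 24.6
```

Request:
arm_command:
  rows:
    - [0,[0,0,-3],[0,0,0]]
    - [0,[0,0,-6],[0,0,0]]
    - [0,[0,0,-9],[0,0,0]]
    - [0,[0,0,-12],[0,0,0]]
    - [0,[0,0,-15],[0,0,0]]
    - [0,[0,0,-18],[0,0,0]]
    - [0,[0,0,-20],[0,0,0]]

```text
time: 26.68
ee_pos: [0.6322, 0.143, 0.1124]
eef_rot: [0.675, 0.738, -0.0, 0.0]
wrist_force: [-0.1, 0.3, -0.5]
width: 0.0151
grip_force: 24.6
```

Request:
arm_command:
  rows:
    - [0,[0,0,-1],[0,0,0]]
    - [0,[0,0,-2],[0,0,0]]
    - [0,[0,0,-3],[0,0,0]]

```text
time: 27.05
ee_pos: [0.6324, 0.1431, 0.1097]
eef_rot: [0.675, 0.738, 0.0, 0.0]
wrist_force: [-0.0, 0.6, -0.1]
width: 0.0153
grip_force: 24.6
```

Request:
arm_command:
  rows:
    - [0,[0,0,-0.7],[0,0,0]]
    - [0,[0,0,-1.4],[0,0,0]]
    - [0,[0,0,-2],[0,0,0]]

```text
time: 27.42
ee_pos: [0.6324, 0.1431, 0.1078]
eef_rot: [0.675, 0.738, 0.0, 0.0]
wrist_force: [-0.2, 1.4, 2.2]
width: 0.0153
grip_force: 24.9
```

Request:
arm_command:
  rows:
    - [0,[0,0,-0.5],[0,0,0]]
    - [0,[0,0,-1],[0,0,0]]

```text
time: 27.68
ee_pos: [0.6327, 0.1432, 0.1078]
eef_rot: [0.675, 0.738, 0.0, 0.0]
wrist_force: [-2.1, 0.1, 6.0]
width: 0.0156
grip_force: 25.7
```

It bottomed at TCP z 0.1078 against an expected 0.1077, so it is fully home. Releasing.

Request:
arm_command:
  rows:
    - [0,[0,0,0.6],[0,0,0]]
    - [25,[0,0,0.6],[0,0,0]]
    - [35,[0,0,0.6],[0,0,0]]
    - [45,[0,0,0.6],[0,0,0]]
    - [45,[0,0,0.6],[0,0,0]]
    - [45,[0,0,0.6],[0,0,0]]

```text
time: 28.42
ee_pos: [0.6323, 0.143, 0.1072]
eef_rot: [0.675, 0.738, 0.0, 0.0]
wrist_force: [-0.1, -0.9, 0.2]
width: 0.0382
grip_force: 0.0
```

Request:
arm_command:
  rows:
    - [45,[0,0,10],[0,0,0]]
    - [45,[0,0,25],[0,0,0]]
    - [45,[0,0,50],[0,0,0]]
    - [45,[0,0,90],[0,0,0]]
    - [45,[0,0,140],[0,0,0]]
    - [45,[-5,-50,160],[0,0,0]]
    - [45,[-10,-110,160],[0,0,0]]
    - [45,[-15,-170,160],[0,0,0]]
    - [45,[-20,-220,160],[0,0,0]]
    - [45,[-20,-250,160],[0,0,0]]
    - [45,[-20,-260,160],[0,0,0]]

```text
time: 29.8
ee_pos: [0.6125, -0.1189, 0.2688]
eef_rot: [0.676, 0.737, 0.001, 0.001]
wrist_force: [-0.5, 0.3, 0.2]
width: 0.0383
grip_force: 0.0
```

```bash
python3 -c "
from lid import *
print(s['time'],p,s['wrist_force'])
c=angle()
c=camera('top');W=cloud(c)
q=W-np.array([.5778,.138,0]);X=q@d;Y=-(q@w);Z=W[...,2]
for y in (-.055,.055):
    m=(Z>.1)&(Z<.15)&(abs(X)<.05)&(abs(Y-y)<.04);print(y,m.sum(),X[m].mean(),Y[m].mean(),Z[m].max())
im=cv2.cvtColor(c['image'],cv2.COLOR_RGB2BGR)[100:310,130:450]
cv2.imwrite('pics/end.png',cv2.resize(im,None,fx=2.5,fy=2.5))"
```

```text
29.8 [ 0.6125 -0.1189  0.2688] [-0.5272  0.3191  0.154 ]
outer [(3607, 30, np.float64(96.0)), (3471, 0, np.float64(95.0)), (3309, 75, np.float64(97.0))] rim [(0, 627, np.float64(114.0)), (0, 588, np.float64(115.0)), (0, 543, np.float64(116.0))]
-0.055 43 -0.001583434378274111 -0.05186224422169136 0.14967090454053666
0.055 34 -0.0003630333869830731 0.057784523851049485 0.14523814534387225
```

View pics/end.png

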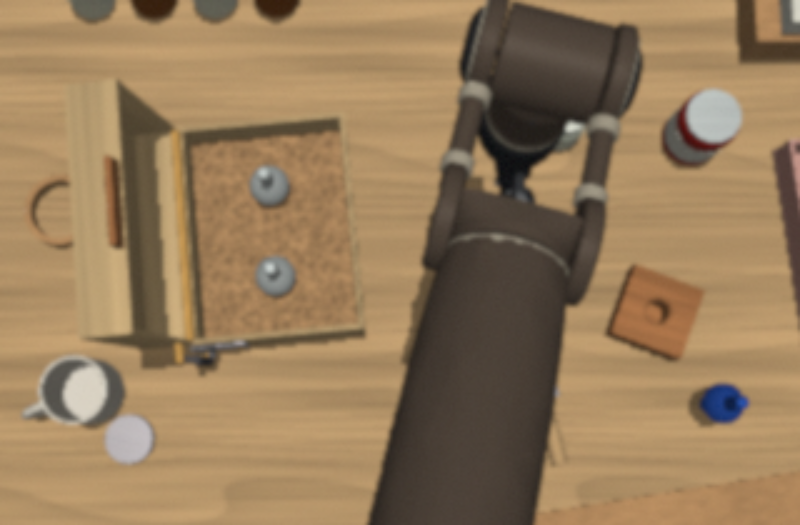

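```bash
python3 -c "
from lid import *
for n in ('top','side','top'):
    W=cloud(camera(n));q=W-np.array([.5778,.138,0]);X=q@d;Y=-(q@w);Z=W[...,2]
    for y in (-.055,.055):
        m=(Z>.1)&(Z<.17)&(abs(X)<.03)&(abs(Y-y)<.03)
        if m.any(): print(n,y,np.sort(Z[m])[-8:])"
```

```text
top -0.055 [0.1433 0.1435 0.1443 0.1444 0.1446 0.1455 0.1461 0.1464]
top 0.055 [0.1421 0.1423 0.1425 0.1435 0.1438 0.1456 0.1464 0.1472]
side -0.055 [0.144  0.145  0.145  0.1465 0.1476 0.1479 0.1484 0.1495]
side 0.055 [0.1448 0.145  0.1452 0.1453 0.1453 0.1454 0.1456 0.1459]
top -0.055 [0.1442 0.1442 0.1444 0.1444 0.1444 0.1445 0.1452 0.1474]
top 0.055 [0.1442 0.1442 0.1443 0.1447 0.1454 0.1461 0.1463 0.1487]
```

Both tops are at the same height (about 144 mm), so the topper is home, and the end picture shows everything else in place.

```bash
python3 -c "from rig import hand_in; print(hand_in())"
```

```text
the job is handed in; nothing more can be done
None
```

The job is handed in: the lid stands open by itself at about 96°, and the topper is released upright and fully home in the empty socket, with the spare still in its socket and no bench item seen to have moved.

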